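# Close a flow cell on its dowels and hold it shut

### The arm

A 6-joint arm with a two-finger parallel gripper is mounted at the origin on a cart in front of the work surface, level with it; the furniture and walls round the work are solid. World frame = base frame: x ahead of the robot, y to its left, z up, the work surface at z = 0. Lengths are in m, angles in rad, forces in N, time in s.
With the tool pointing down it reaches from about 0.275 to 0.825 m from the base axis. Payload 4.9 kg.
Tool frame: the origin (TCP) lies at the very end of the fingers, on their centre line; the grasp point (between the pads) lies 19 mm behind it; z points along the fingers, y is the line along which they close (so a half turn about z gives the same grasp; the last joint's range is limited). The gripper opens to 85 mm and grips with 20 to 120 N. Pads are 22 mm wide; open, the fingers measure 114 mm over their backs; the gripper's body (76 mm by 85 mm) begins 54 mm behind the grasp point. The pads swing forward as they close: fully open they stand 13 mm farther back than shut.
Start: joints at [-1.427, 0.326, -0.193, 1.052, 0, 1.437], TCP at [0.151, -0.529, 0.231] pointing down, gripper open.
Joint ranges: [-2.65, 2.65], [-0.97, 1.79], [-1.3, 1.35], [-1.93, 2.1], [-1.47, 1.37], [-3.14, 3.14]. Speed limits (rad/s): [2.57, 2.57, 3.14, 3.14, 3.14, 3.14].

### API

Orientations are given as a unit quaternion [w, x, y, z].
In Python, from plant import telemetry, eyes, ticket gives the robot as it stands.
- The arm moves only by the shell command python3 -m crank 'ROWS'. ROWS is JSON, a list of rows, each a list of 3 entries, a list of its own where there are three numbers: the gripper command: -1 is fully open, 1 is shut, values between are in proportion, then the shift along the tool's x, y, z in m, then the turn about the tool's z in rad. A call has 1 to 12 rows; each row shifts and turns the commanded pose from where the row before left it, along the tool's axes as they then stand; what a row does not reach is not made up. A row lasts 1/10 s, in which the tool goes at most 50 mm and 8.59 degrees, less where a joint would pass 70% of its speed; a pose out of reach is approached as far as the arm can. A call is refused whole if a number of a shift passes 0.05 or a number of a turn 0.15, either way. A call with a gripper value outside its range is refused whole. The fingers move at their own pace and stop on an object; the grip force is fixed at half the most. Time passes only in rows, so rows that do not move let the fingers close. It gives the time, the measured TCP pose, the force, the opening and the grip force at its end, in the units of the state.
- telemetry.state(): the state, without advancing time (a new reading comes with each control period).
- eyes.camera(name): name is "scene" or "side" or "wrist"; returns the picture (384x512x3 uint8, red, green, blue); there is no depth.
- eyes.camera_params(name): a dict with "camera_matrix" (3x3 intrinsics, pixels), "pose" (4x4, takes a point from camera to world coordinates); the wrist camera has in their place "tool_from_camera" (4x4, takes a point from camera to tool coordinates, whose origin is the TCP and whose axes are the flange's). Camera axes: x right, y down, z forward; pixel columns grow to the right and rows downward; lengths in m; the calibration is good to about 2 mm. A picture is of the moment at which its call begins: read the wrist's pose just before it. camera_params takes no time and is no camera call.
- ticket.hand_in(): hands the job in; it is judged then, once.
Trained networks look in the newest picture that a camera, given by its name, has taken for a name from the list of things; names that differ only in an ending like _2 or _b are one class to them, and where a whole thing is asked for, a point or a joint stands for the part that bears it (a point fixed in the world has none). Each returns a list of dicts, best first, with "confidence" (0 to 1); they miss things now and then, are a little off and sometimes report something else, mostly with a low value. They report only what shows in the picture. A call takes as long as a camera call.
- eyes.recognise(camera, target): "centre" ([row, column] in pixels, amid what is visible of it).
- eyes.place_of(camera, target): "centre" ([row, column] in pixels: a listed point, or the origin of a listed thing).
The state is a dict: "time_s": time; "q": joint angles; "joint_velocities": joint speeds; "effort": joint torques, N m; "tool_pos": TCP position; "tcp_rot": TCP orientation; "force": force on the tool from outside, world axes, zero at the start; "wrist_torque": the same for the moment, N m; "finger_gap": finger opening in m; "grip_force": force on a finger pad.
Only numpy, scipy, OpenCV 4.12 (cv2) and the standard library are available. Lean on these libraries where they do the work, as an engineer would, in place of code of your own. Each camera call takes 0.05 s, during which the arm holds its last target. There are 200 camera calls.

### The job

Pick up the upper half of the flow cell by its blue rib and set it on the lower half's two dowels, large hole over large dowel. Press it down against the sprung gasket until the two halves meet, keep them squeezed shut for a good three seconds, and finish while still gripping the rib and pressing: do not let go at the end. Leave the other things on the bench where they stand.

Things in the scene. Friction and masses are not known exactly. Their poses are not given: they have to be found in the camera images.
- cap_grip (a point): Grip point of the flow cell's loose upper half: middle of its upright blue rib, 38 mm above the underside and 24 mm above the plate's top. The rib is 40 long (x) x 16 thick (y), its top 50 mm above the underside; grip across it (fingers close along y). It starts flat on the worktop, rib up. x runs along the rib to the large hole, z up.
- cell_cap: Upper half as a body, origin at the centre of its underside, axes as cap_grip. White plate 90 (x) x 48 (y) x 14 mm (z) with the blue rib on top; 0.11 to 0.23 kg. Two through holes on its x axis, 34 mm either side of the middle: 11.6 mm wide at the +x end (green dot beside it), 8.6 mm at the -x end.
- large_hole (a point): Centre of the upper half's large hole (11.6 mm) at the underside; axes as the upper half's.
- small_hole (a point): Centre of the upper half's small hole (8.6 mm) at the underside; axes as the upper half's.
- base_face (a point): Centre of the lower half's flat upper face, 30 mm above the worktop; x points to the large dowel, z up. With the pair closed the upper half's underside lies on this face, x axes pointing the same way, and the grip point is 38 mm above this point.
- cell_base: Lower half, fixed to the bench; origin under its middle at worktop height, axes as base_face. Dark foot plate 130 (x) x 70 x 8 mm, on it a grey metal block 92 x 50 mm with two upright steel dowels 34 mm either side of the middle along x; the large one at the +x end (green dot, brass ports). The pair fits one way round only.
- large_dowel (a point): Foot of the large dowel (10 mm thick) on the lower half's face. Both dowels rise 20 mm above the face; their last 6 mm taper to tips 5 mm less in diameter. Holes are 1.6 mm wider than the dowels. Axes as base_face.
- small_dowel (a point): Foot of the small dowel (7 mm thick) on the lower half's face; axes as base_face.
- gasket (a joint): Downward travel (m) of the sprung orange pad (40 x 30 mm) in the middle of the lower half's face. 0: free, pad 4 mm proud, holding the unpressed upper half 4 mm open; 0.004: flush, pair closed. It pushes up with 5 N at 0 and 10 N at 0.004, more than the upper half weighs, so the pair opens again when let go.
- beaker: Bystander: clear plastic beaker, 55 mm wide, 70 mm tall; origin at the centre of its underside. Leave it alone.
- petri_dish: Bystander: small clear dish of nuts and ferrules, 57 mm wide, 13 mm tall; origin at the centre of its underside. Leave it alone.
- timer: Bystander: grey kitchen-style timer, 62 x 62 x 18 mm; origin at the centre of its underside. Leave it alone.
- tape_roll: Bystander: roll of cream tape, 75 mm wide, 19 mm tall; origin at the centre of its underside. Leave it alone.
- septa_tin: Bystander: round white tin, 64 mm wide, 30 mm tall; origin at the centre of its underside. Leave it alone.
- wash_bottle: Bystander: white wash bottle with red spout, 214 mm tall; origin at the centre of its underside. Leave it alone.
- vial_03: Bystander: brown vial with white cap, 27 mm wide, 98 mm tall; origin at the centre of its underside. Leave it alone.
- vial_04: Bystander: brown vial with white cap, 27 mm wide, 98 mm tall; origin at the centre of its underside. Leave it alone.

How it is judged:
On the way, in this order (a step that is already met when the one before it is completed fails the run):
1. the upper half is lifted clear of the worktop in the fingers (height (world z) of cell_cap above 0.04 m and contact force between the fingers and cell_cap above 1 N and contact force between cell_cap and cell_base below 0.5 N), for 0.2 s.
2. the pair is closed on its dowels and held squeezed (horizontal distance between large_hole and large_dowel below 0.003 m and horizontal distance between small_hole and small_dowel below 0.003 m and z of each of large_hole, small_hole in the frame of base_face below 0.0015 m and angle between cap_grip's own z axis and vertical below 0.04 rad and value of joint gasket above 0.0025 m and contact force between cell_cap and cell_base above 5 N and contact force between the fingers and cell_cap above 2 N), for 2 s.
At the end, for the whole second after the job is handed in: Each hole is over its own dowel within 3 mm, the halves are closed to within 1.5 mm (gasket in by over 2.5 mm, tilt under 0.04 rad), pressed together with over 5 N, the fingers still bear on the upper half (over 2 N) and it is at rest (all of step 2 and linear speed of cell_cap below 0.01 m/s); the arm keeps its last pose, push and grip.
It fails at once if a bystander is pushed more than 30 mm from its place or tipped over (distance of any of beaker, petri_dish, timer, tape_roll, septa_tin, wash_bottle, vial_03, vial_04 from where it was at the start of the episode above 0.03 m or angle between any of beaker, petri_dish, timer, tape_roll, septa_tin, wash_bottle, vial_03, vial_04's own z axis and vertical above 0.5 rad).
It also fails if it takes over 48 s, if anything falls off the work surface, if the arm or the gripper's body presses on something with over 40 N, if the wrist force passes 120 N, or if a joint passes its speed limit or range.

## Working session

There is one attempt and no reset: what is moved stays moved. The work goes in short steps, Python scripts to look and compute and a shell command to move; the robot and the scene stay as the last step left them, time stands still between calls to the robot, and variables do not carry over. Pictures are saved under pics/ and viewed, at most 12 in all, crops included, and the job is handed in when it is done.

```bash
mkdir -p pics
cat > h.py <<'E'
import numpy as np, cv2
from plant import telemetry, eyes, ticket
from scipy.spatial.transform import Rotation as R
def tool():
    s=telemetry.state(); T=np.eye(4); w,x,y,z=s['tcp_rot']
    T[:3,:3]=R.from_quat([x,y,z,w]).as_matrix(); T[:3,3]=s['tool_pos']; return T
def snap(cam,fn=None):
    p=eyes.camera_params(cam); T=tool()
    P=T@np.array(p['tool_from_camera']) if cam=='wrist' else np.array(p['pose'])
    im=eyes.camera(cam)
    if fn: cv2.imwrite(fn,im[:,:,::-1])
    return np.array(p['camera_matrix']),P,im
def back(K,P,rc,z):
    d=P[:3,:3]@np.linalg.solve(K,[rc[1],rc[0],1.]); o=P[:3,3]
    return o+d*(z-o[2])/d[2]
def proj(K,P,X):
    c=P[:3,:3].T@(np.array(X)-P[:3,3]); u=K@c/c[2]; return u[1],u[0]
Z=dict(cap_grip=.038,large_hole=0,small_hole=0,cell_cap=0,base_face=.03,large_dowel=.03,small_dowel=.03,cell_base=0,beaker=0,petri_dish=0,timer=0,tape_roll=0,septa_tin=0,wash_bottle=0,vial_03=0)
E
python3 - <<'E'
from h import *
print(telemetry.state())
for c in ['scene','side']:
    K,P,im=snap(c,f'pics/{c}0.png')
    print(c,P[:3,3].round(3))
    for n,z in Z.items():
        for d in eyes.place_of(c,n)[:3]:
            print(n,round(d['confidence'],2),np.round(d['centre'],1),back(K,P,d['centre'],z).round(4))
E
```

```text
{'time_s': 0.0, 'q': array([-1.42717784e+00,  3.26966134e-01, -1.93586082e-01,  1.05198402e+00,
        1.97803299e-05,  1.43660385e+00]), 'joint_velocities': array([ 6.15734661e-04,  6.62383303e-04,  1.78455339e-03, -1.59041531e-03,
        9.91727139e-05,  6.55562946e-05]), 'effort': array([-1.68961291e-03, -4.43395686e+01,  2.62441814e+01,  1.55296951e-02,
       -1.41756468e-04,  1.35460880e-06]), 'tool_pos': array([ 0.15077565, -0.52832981,  0.23048887]), 'tcp_rot': array([-8.69994165e-04,  9.90367762e-01,  1.38459160e-01,  5.78995287e-06]), 'force': array([ 0.23485734, -0.61874066,  0.83611027]), 'wrist_torque': array([ 0.00161401, -0.03030386,  0.0407884 ]), 'grip_force': 0.0, 'finger_gap': 0.08528047045525429}
scene [-0.227 -0.867  0.644]
cap_grip 0.7 [196.3 226. ] [0.5251 0.1231 0.038 ]
cap_grip 0.59 [211.8 316.2] [ 0.6702 -0.1486  0.038 ]
cell_cap 0.38 [211.6 318.3] [ 0.7327 -0.1072  0.    ]
base_face 0.7 [197.3 217.7] [0.509  0.1485 0.03  ]
large_dowel 0.75 [195.  224.1] [0.5363 0.1485 0.03  ]
small_dowel 0.92 [202.9 202.9] [0.4469 0.1469 0.03  ]
cell_base 0.92 [210.2 215.
[... 681 characters left out ...]
.0526  0.03  ]
large_dowel 0.95 [180.7 227.4] [0.5321 0.1352 0.03  ]
large_dowel 0.27 [155.7 211. ] [0.5065 0.2866 0.03  ]
small_dowel 0.88 [179.  205.8] [0.4751 0.1578 0.03  ]
cell_base 0.64 [193.  214.2] [0.4925 0.1279 0.    ]
beaker 0.72 [155.7 207. ] [0.4989 0.3439 0.    ]
petri_dish 0.45 [152.6 240.2] [0.6069 0.3392 0.    ]
timer 0.92 [217.4 284.6] [ 0.6511 -0.0218  0.    ]
timer 0.64 [263.2 261.7] [ 0.5566 -0.1655  0.    ]
tape_roll 0.79 [237.7 324.8] [ 0.7216 -0.1181  0.    ]
septa_tin 0.22 [179.5 226.3] [0.5363 0.1887 0.    ]
wash_bottle 0.86 [155.  282.6] [0.7368 0.2914 0.    ]
wash_bottle 0.39 [263.1 262.3] [ 0.558  -0.1655  0.    ]
vial_03 0.57 [183.4 224.5] [0.5279 0.1694 0.    ]
```

View pics/side0.png

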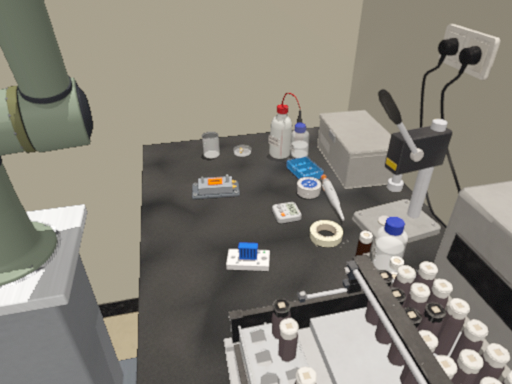

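View pics/scene0.png

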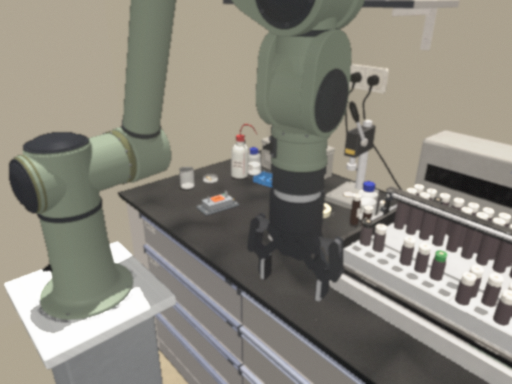

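The side view shows the cap at about row 258, column 248, with its green dot on the right, and the base at row 187, column 216. The scene view shows the base at row 203, column 217, with the arm hiding the cap. I'll move above the cap for a wrist look.

```bash
python3 -m crank '[[-1,[0.036,-0.022,0],0],[-1,[0.036,-0.022,0],0],[-1,[0.036,-0.022,0],0],[-1,[0.036,-0.022,0],0],[-1,[0.036,-0.022,0],0],[-1,[0.036,-0.022,0],0],[-1,[0.036,-0.022,0],0],[-1,[0.036,-0.022,0],0],[-1,[0.036,-0.022,0],0],[-1,[0.036,-0.022,0],0],[-1,[0.036,-0.022,0],0],[-1,[0,0,0],0]]'
python3 - <<'E'
from h import *
print(tool().round(3))
K,P,im=snap('wrist','pics/w1.png')
print(P.round(3))
for n in ['cap_grip','large_hole','small_hole','cell_cap']:
    for d in eyes.place_of('wrist',n)[:3]:
        print(n,round(d['confidence'],2),np.round(d['centre'],1),back(K,P,d['centre'],Z[n]).round(4))
E
```

```text
time_s: 2.8
tool_pos: [0.468, -0.1843, 0.2314]
tcp_rot: [-0.0, 0.99, 0.142, 0.001]
force: [0.2, -1.1, -0.4]
finger_gap: 0.0852
grip_force: 0.0
[[ 0.96   0.281  0.002  0.468]
 [ 0.281 -0.96   0.001 -0.184]
 [ 0.002 -0.    -1.     0.231]
 [ 0.     0.     0.     1.   ]]
[[ 0.281 -0.913 -0.297  0.544]
 [-0.96  -0.267 -0.087 -0.162]
 [-0.     0.309 -0.951  0.374]
 [ 0.     0.     0.     1.   ]]
cap_grip 0.69 [ 98.  246.1] [ 0.5299 -0.1522  0.038 ]
large_hole 0.69 [ 68.9 266.4] [ 0.5642 -0.1642  0.    ]
small_hole 0.83 [123.4 236.5] [ 0.4981 -0.1479  0.    ]
cell_cap 0.78 [ 98.9 248.3] [ 0.5281 -0.1537  0.    ]
```

View pics/w1.png

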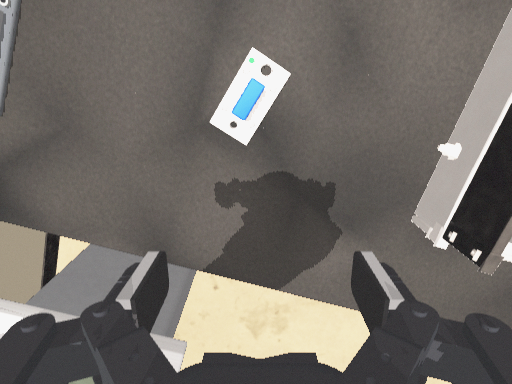

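The wrist view shows the cap clearly: large hole at (69,266) with the green dot beside it, small hole at (124,235), rib at (99,248). That gives a yaw of about −0.24 and a hole spacing of 68 mm, as it should be.

```bash
python3 -m crank '[[-1,[0.034,-0.007,0],0],[-1,[0.034,-0.007,0],0],[-1,[0,0,0.02],0.132],[-1,[0,0,0.02],0.132],[-1,[0,0,0.02],0.132],[-1,[0,0,0.02],0.132],[-1,[0,0,0],0],[-1,[0,0,0],0]]'
cat > look.py <<'E'
import sys
from h import *
def look(names,zs,n=3,fn=None):
    out={k:[] for k in names}
    for i in range(n):
        K,P,im=snap('wrist',fn if i==0 else None)
        for k in names:
            L=eyes.place_of('wrist',k)
            if L and L[0]['confidence']>.4: out[k].append(back(K,P,L[0]['centre'],zs[k]))
    T=tool(); print('TCP',T[:3,3].round(4),'yaw',round(np.arctan2(T[1,0],T[0,0]),4),telemetry.state()['time_s'])
    m={}
    for k,v in out.items():
        if v:
            m[k]=np.median(v,0); print(k,len(v),m[k].round(4),np.std(v,0).round(4),'tool',(np.linalg.inv(T)@np.r_[m[k],1])[:3].round(4))
    a,b=[m.get(k) for k in names[:2]]
    if a is not None and b is not None:
        d=a-b; print('len',np.linalg.norm(d[:2]).round(4),'yaw',np.arctan2(d[1],d[0]).round(4),'mid',((a+b)/2).round(4))
    return K,P,im,m
E
python3 -c "
from look import *
look(['large_hole','small_hole','cap_grip'],Z,3,'pics/w2.png')"
```

```text
time_s: 3.85
tool_pos: [0.5263, -0.1565, 0.1515]
tcp_rot: [-0.0, 0.992, -0.124, -0.0]
force: [0.2, 0.0, -0.9]
finger_gap: 0.0853
grip_force: 0.0
TCP [ 0.5269 -0.1554  0.1514] yaw -0.2499 4.45
large_hole 3 [ 0.5643 -0.1661  0.    ] [0.0004 0.001  0.    ] tool [0.0389 0.0011 0.1514]
small_hole 3 [ 0.4964 -0.145   0.    ] [0.0007 0.0011 0.    ] tool [-0.0322 -0.0026  0.1514]
cap_grip 3 [ 0.532  -0.1519  0.038 ] [0.001  0.0002 0.    ] tool [ 0.004  -0.0047  0.1134]
len 0.0711 yaw -0.3014 mid [ 0.5303 -0.1555  0.    ]
```

View pics/w2.png

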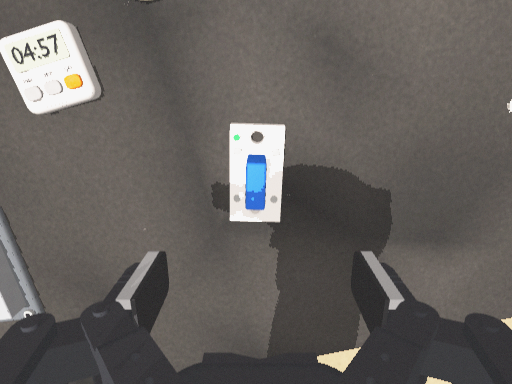

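The second wrist view shows the cap almost aligned with the tool: large hole at (137,257), rib top around (174,256). The network's points scatter by a few mm, so I'll fit the rib and plate from colour.

```bash
cat > seg.py <<'E'
from h import *
def cap(im,K,P,T,zw=.014,ztop=.05):
    hsv=cv2.cvtColor(im,cv2.COLOR_RGB2HSV)
    def rect(mask,z,near,lo):
        n,l,s,c=cv2.connectedComponentsWithStats(mask.astype(np.uint8))
        k=min([i for i in range(1,n) if s[i,4]>lo],key=lambda i:np.hypot(*(c[i]-near)))
        ct=max(cv2.findContours((l==k).astype(np.uint8),0,1)[0],key=cv2.contourArea)[:,0]
        pts=np.array([(np.linalg.inv(T)@np.r_[back(K,P,(r,cc),z),1])[:2] for cc,r in ct],np.float32)
        (c0,sz,a)=cv2.minAreaRect(pts*1000); 
        a=(a+45)%90-45; return np.round(c0,2),np.round(sz,1),round(a,2),s[k,:4]
    u=proj(K,P,(T@np.array([0,0,T[2,3]-.03,1]))[:3])[::-1]
    top=(hsv[...,0]>95)&(hsv[...,0]<110)&(hsv[...,1]>110)&(hsv[...,2]>225)
    white=(hsv[...,1]<40)&(hsv[...,2]>170)|((hsv[...,0]>95)&(hsv[...,0]<130)&(hsv[...,1]>110))
    print('ribtop mm tool',rect(top,ztop,u,80)); print('plate mm tool',rect(white,zw,u,800))
E
python3 -c "
from seg import *
T=tool();K,P,im=snap('wrist'); print(np.array(eyes.camera_params('wrist')['tool_from_camera']).round(4),K.round(1)); print(im[165,256],im[200,256],im[130,250]); cap(im,K,P,T)"
```

```text
[[ 2.000e-04 -9.505e-01 -3.107e-01  7.930e-02]
 [ 1.000e+00  2.000e-04 -0.000e+00  5.000e-04]
 [ 1.000e-04 -3.107e-01  9.505e-01 -1.428e-01]
 [ 0.000e+00  0.000e+00  0.000e+00  1.000e+00]] [[319.2   0.  259.5]
 [  0.  319.2 191. ]
 [  0.    0.    1. ]]
[ 86 184 247] [ 51 109 216] [247 247 247]
ribtop mm tool (array([10.67, -1.51]), array([24.1, 15.1]), 2.87, array([247, 163,  20,  30], dtype=int32))
plate mm tool (array([ 2.76, -1.51]), array([92.3, 48. ]), 1.75, array([231, 123,  56, 100], dtype=int32))
```

```bash
python3 -m crank '[[-1,[0.002,-0.0015,0.02],0.03],[-1,[0,0,0.04],0],[-1,[0,0,0.035],0],[-1,[0,0,0.025],0],[-1,[0,0,0.012],0],[-1,[0,0,0],0],[-1,[0,0,0],0]]'; python3 -c "
from h import *
snap('wrist','pics/w3.png')"
```

```text
time_s: 5.2
tool_pos: [0.5299, -0.1548, 0.0201]
tcp_rot: [0.0, 0.99, -0.14, 0.001]
force: [0.0, -0.4, 0.2]
finger_gap: 0.0857
grip_force: 0.0
```

View pics/w3.png

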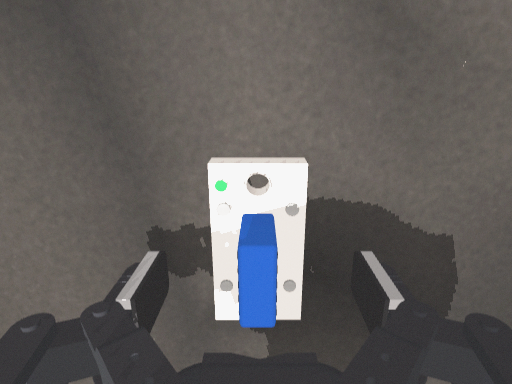

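The rib is centred between the fingers at column 258 and stands square. I'll close and lift.

```bash
python3 -m crank '[[-1,[0,0,0.001],0],[1,[0,0,0],0],[1,[0,0,0],0],[1,[0,0,0],0],[1,[0,0,0],0],[1,[0,0,0],0],[1,[0,0,0],0],[1,[0,0,0],0]]' && python3 -m crank '[[1,[0,0,-0.02],0],[1,[0,0,-0.04],0],[1,[0,0,-0.05],0],[1,[0,0,-0.03],0],[1,[0,0,0],0],[1,[0,0,0],0],[1,[0,0,0],0]]'; python3 -c "
from seg import *
T=tool();print(T[:3,3]);K,P,im=snap('wrist','pics/w4.png');cap(im,K,P,T,T[2,3]-.019+.014-.038,T[2,3]-.019+.012)
for n in ['large_hole','small_hole','cap_grip']:
    for d in eyes.place_of('wrist',n)[:1]: print(n,d['confidence'],np.round(d['centre'],1),((np.linalg.inv(T)@np.r_[back(K,P,d['centre'],T[2,3]+.019-(0 if n=='cap_grip' else .038)),1])[:3]).round(4))
"
```

```text
time_s: 6.05
tool_pos: [0.5294, -0.1547, 0.0185]
tcp_rot: [0.0, 0.99, -0.14, 0.0]
force: [-0.3, -0.4, 3.1]
finger_gap: 0.0155
grip_force: 59.0
time_s: 6.75
tool_pos: [0.5278, -0.154, 0.1565]
tcp_rot: [-0.0, 0.99, -0.14, -0.002]
force: [-0.2, -0.7, -1.3]
finger_gap: 0.0156
grip_force: 58.5
[ 0.52783559 -0.15396069  0.15649534]Traceback (most recent call last):
  File "<string>", line 3, in <module>
    T=tool();print(T[:3,3]);K,P,im=snap('wrist','pics/w4.png');cap(im,K,P,T,T[2,3]-.019+.014-.038,T[2,3]-.019+.012)
                                                               ~~~^^^^^^^^^^^^^^^^^^^^^^^^^^^^^^^^^^^^^^^^^^^^^^^^^
  File "seg.py", line 14, in cap
    print('ribtop mm tool',rect(top,ztop,u,80)); print('plate mm tool',rect(white,zw,u,800))
                           ~~~~^^^^^^^^^^^^^^^
  File "seg.py", line 6, in rect
    k=min([i for i in range(1,n) if s[i,4]>lo],key=lambda i:np.hypot(*(c[i]-near)))
ValueError: min() iterable argument is empty
```

```bash
python3 -m crank '[[1,[-0.023,-0.0285,-0.01],0],[1,[-0.023,-0.0285,-0.01],0],[1,[-0.023,-0.0285,-0.01],0],[1,[-0.023,-0.0285,-0.01],0],[1,[-0.023,-0.0285,-0.01],0],[1,[-0.023,-0.0285,0],0],[1,[-0.023,-0.0285,0],0],[1,[-0.023,-0.0285,0],0],[1,[-0.023,-0.0285,0],0],[1,[0,0,0],0],[1,[0,0,0],0]]'; python3 -c "
from look import *
look(['large_dowel','small_dowel','base_face'],Z,3,'pics/w5.png')
"
```

```text
time_s: 7.9
tool_pos: [0.3677, 0.0412, 0.2139]
tcp_rot: [-0.042, 0.996, -0.079, 0.002]
force: [0.4, -0.3, -1.3]
finger_gap: 0.0154
grip_force: 58.8
TCP [0.3682 0.0411 0.2146] yaw -0.1587 8.5
large_dowel 3 [0.5336 0.1354 0.03  ] [0.0008 0.0004 0.    ] tool [ 0.1486 -0.1034  0.1939]
small_dowel 3 [0.4652 0.1417 0.03  ] [0.0006 0.0005 0.    ] tool [ 0.08   -0.0988  0.1935]
base_face 3 [0.4988 0.1375 0.03  ] [0.0004 0.0012 0.    ] tool [ 0.1138 -0.0999  0.1936]
len 0.0687 yaw -0.0922 mid [0.4994 0.1386 0.03  ]
```

View pics/w5.png

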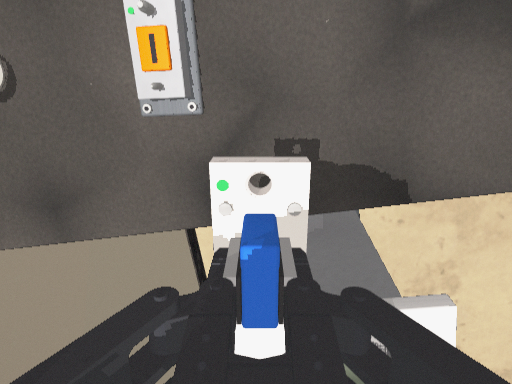

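The view shows the base at top left: orange pad (48,154), large dowel by the green dot (10,148), small dowel (87,157). The cap sits square in the fingers. The tool is tilted, so I'll check the joints.

```bash
python3 -c "
from h import *
s=telemetry.state();print(s['q'].round(3),s['joint_velocities'].round(3));print(tool().round(4))"; python3 -m crank '[[1,[0.03,0,0],0],[1,[0.03,0,0],0],[1,[0,0,0],0],[1,[0,0,0],0]]';python3 -c "
from h import *
s=telemetry.state();print(s['q'].round(3));print(tool().round(4))"
```

```text
[-0.16  -0.007 -0.647  0.932  0.084  3.141] [-0.001 -0.002 -0.    -0.     0.001 -0.001]
[[ 9.874e-01 -1.575e-01  1.250e-02  3.682e-01]
 [-1.580e-01 -9.839e-01  8.310e-02  4.110e-02]
 [-8.000e-04 -8.400e-02 -9.965e-01  2.146e-01]
 [ 0.000e+00  0.000e+00  0.000e+00  1.000e+00]]
time_s: 8.9
tool_pos: [0.4272, 0.0317, 0.2142]
tcp_rot: [-0.042, 0.996, -0.079, 0.002]
force: [-0.8, -0.0, -1.5]
finger_gap: 0.0155
grip_force: 58.8
[-0.16   0.108 -0.525  0.94   0.084  3.141]
[[ 0.9874 -0.1576  0.0112  0.4272]
 [-0.158  -0.9839  0.0833  0.0317]
 [-0.0021 -0.084  -0.9965  0.2142]
 [ 0.      0.      0.      1.    ]]
```

Joint 6 is at its limit of 3.14. The fit needs the opposite half turn of the tool, so the cap must be set down and re-gripped. First I'll check whether the tilt clears away from the limit.

```bash
python3 -m crank '[[1,[0.02,0.04,0],-0.1],[1,[0.02,0.04,0],-0.1],[1,[0,0,0],0],[1,[0,0,0],0]]';python3 -c "
from h import *
s=telemetry.state();print(s['q'].round(3));print(tool().round(4))"
```

```text
time_s: 9.3
tool_pos: [0.4575, -0.0521, 0.2077]
tcp_rot: [-0.042, 0.999, 0.019, 0.006]
force: [-0.3, 0.2, -1.4]
finger_gap: 0.0149
grip_force: 59.3
[-0.33   0.185 -0.449  0.953  0.083  2.772]
[[ 0.9992  0.0393  0.0112  0.4575]
 [ 0.0382 -0.9957  0.0839 -0.0521]
 [ 0.0145 -0.0834 -0.9964  0.2077]
 [ 0.      0.      0.      1.    ]]
```

The commanded pose kept the tilt. The cure is to turn joint 6 to its other end, cap still in hand, and push the other way there (toward −y), watching the tilt. Then I set the cap down and re-grip half a turn on.

```bash
R='x'; python3 -m crank '[[1,[0,0,0],-0.149],[1,[0,0,0],-0.149],[1,[0,0,0],-0.149],[1,[0,0,0],-0.149],[1,[0,0,0],-0.149],[1,[0,0,0],-0.149],[1,[0,0,0],-0.149],[1,[0,0,0],-0.149],[1,[0,0,0],-0.149],[1,[0,0,0],-0.149],[1,[0,0,0],-0.149],[1,[0,0,0],-0.149]]'
python3 -m crank '[[1,[0,0,0],-0.149],[1,[0,0,0],-0.149],[1,[0,0,0],-0.149],[1,[0,0,0],-0.149],[1,[0,0,0],-0.149],[1,[0,0,0],-0.149],[1,[0,0,0],-0.149],[1,[0,0,0],-0.149],[1,[0,0,0],-0.149],[1,[0,0,0],-0.149],[1,[0,0,0],-0.149],[1,[0,0,0],-0.149]]'
python3 -m crank '[[1,[0,0,0],-0.149],[1,[0,0,0],-0.149],[1,[0,0,0],-0.149],[1,[0,0,0],-0.149],[1,[0,0,0],-0.149],[1,[0,0,0],-0.149],[1,[0,0,0],-0.149],[1,[0,0,0],-0.149],[1,[0,0,0],-0.149],[1,[0,0,0],-0.149],[1,[0,0,0],-0.149],[1,[0,0,0],-0.149],[1,[0,0,0],-0.149]]' || true
cat > st.py <<'E'
from h import *
s=telemetry.state();T=tool();print(s['time_s'],'q',s['q'].round(3),'pos',T[:3,3].round(4),'z',T[:3,2].round(4),'yaw',np.arctan2(T[1,0],T[0,0]).round(4))
E
python3 st.py
```

```text
time_s: 10.5
tool_pos: [0.4571, -0.0502, 0.2081]
tcp_rot: [-0.021, 0.607, 0.794, 0.037]
force: [0.6, -0.6, -1.8]
finger_gap: 0.0152
grip_force: 59.3
time_s: 11.7
tool_pos: [0.4571, -0.0502, 0.2081]
tcp_rot: [0.016, -0.239, 0.97, 0.039]
force: [-0.2, 0.4, -1.5]
finger_gap: 0.0153
grip_force: 59.3
11.7 q [-0.326  0.183 -0.451  0.953  0.083 -0.81 ] pos [ 0.4571 -0.0502  0.2081] z [ 0.0114  0.0838 -0.9964] yaw -2.6602$: bad value
```

```bash
python3 -m crank '[[1,[0,0,0],-0.149],[1,[0,0,0],-0.149],[1,[0,0,0],-0.149],[1,[0,0,0],-0.149],[1,[0,0,0],-0.149],[1,[0,0,0],-0.149],[1,[0,0,0],-0.149],[1,[0,0,0],-0.149],[1,[0,0,0],-0.149],[1,[0,0,0],-0.149],[1,[0,0,0],-0.149],[1,[0,0,0],-0.149]]'
python3 -m crank '[[1,[0,0,0],-0.149],[1,[0,0,0],-0.149],[1,[0,0,0],-0.149],[1,[0,0.02,0],0],[1,[0,0.02,0],0],[1,[0,0.02,0],0]]'
python3 st.py
```

```text
time_s: 12.9
tool_pos: [0.4571, -0.0502, 0.2081]
tcp_rot: [-0.04, 0.906, -0.421, -0.012]
force: [0.2, 1.0, -1.1]
finger_gap: 0.0148
grip_force: 59.3
time_s: 13.5
tool_pos: [0.4354, -0.0983, 0.2032]
tcp_rot: [-0.039, 0.975, -0.219, -0.004]
force: [-1.0, -0.1, -0.8]
finger_gap: 0.0153
grip_force: 59.5
13.5 q [-0.439  0.17  -0.48   0.945  0.074 -3.14 ] pos [ 0.4354 -0.0983  0.2032] z [ 0.0095  0.0772 -0.997 ] yaw -0.4402
```

```bash
python3 -m crank '[[1,[0,0.02,0],-0.05],[1,[0,0.02,0],-0.05],[1,[0,0,0],0]]'
python3 st.py;  python3 -m crank '[[1,[0,0,0],-0.1],[1,[0,0,0],-0.1],[1,[0,0,0],0]]'; python3 st.py
```

```text
time_s: 13.8
tool_pos: [0.4389, -0.0905, 0.2005]
tcp_rot: [-0.02, 0.98, -0.197, -0.005]
force: [0.9, -0.6, -1.6]
finger_gap: 0.0153
grip_force: 59.5
13.8 q [-0.394  0.174 -0.481  0.933  0.038 -3.14 ] pos [ 0.4389 -0.0905  0.2005] z [-0.0016  0.0415 -0.9991] yaw -0.3959
time_s: 14.1
tool_pos: [0.4538, -0.0418, 0.2005]
tcp_rot: [-0.001, 0.992, -0.128, -0.006]
force: [0.5, -0.4, -1.3]
finger_gap: 0.0154
grip_force: 59.6
14.1 q [-2.55e-01  1.87e-01 -4.63e-01  9.32e-01  1.00e-03 -3.14e+00] pos [ 0.4538 -0.0418  0.2005] z [-0.0115  0.004  -0.9999] yaw -0.256
```

The tilt is gone: the tool's z axis is within 0.012 rad of vertical. I'll set the cap down here, on a free patch, then turn half round and re-grip.

```bash
python3 -m crank '[[1,[0,0,0.04],0.05],[1,[0,0,0.045],0],[1,[0,0,0.045],0],[1,[0,0,0.035],0],[1,[0,0,0.01],0],[1,[0,0,0],0],[1,[0,0,0],0]]'; python3 st.py
```

```text
time_s: 14.8
tool_pos: [0.4525, -0.0447, 0.0267]
tcp_rot: [-0.0, 0.988, -0.155, -0.005]
force: [0.2, -0.5, -2.0]
finger_gap: 0.0147
grip_force: 59.5
14.8 q [-0.261  0.422 -0.679  0.48  -0.    -3.091] pos [ 0.4525 -0.0447  0.0267] z [-0.01    0.0025 -0.9999] yaw -0.312
```

```bash
python3 -m crank '[[1,[0,0,0.004],0],[1,[0,0,0.003],0],[1,[0,0,0.0005],0],[0,[0,0,0],0],[-0.5,[0,0,0],0],[-1,[0,0,0],0],[-1,[0,0,0],0],[-1,[0,0,-0.04],0],[-1,[0,0,-0.05],0]]'; python3 -m crank '[[-1,[0,0,-0.02],0.1496],[-1,[0,0,0],0.1496],[-1,[0,0,0],0.1496],[-1,[0,0,0],0.1496],[-1,[0,0,0],0.1496],[-1,[0,0,0],0.1496],[-1,[0,0,0],0.1496],[-1,[0,0,0],0.1496],[-1,[0,0,0],0.1496],[-1,[0,0,0],0.1496],[-1,[0,0,0],0.1496]]'; python3 -m crank '[[-1,[0,0,0],0.1496],[-1,[0,0,0],0.1496],[-1,[0,0,0],0.1496],[-1,[0,0,0],0.1496],[-1,[0,0,0],0.1496],[-1,[0,0,0],0.1496],[-1,[0,0,0],0.1496],[-1,[0,0,0],0.1496],[-1,[0,0,0],0.1496],[-1,[0,0,0],0.1496],[-1,[0,0,0],0]]'; python3 st.py;  python3 -c "
from seg import *
T=tool();K,P,im=snap('wrist','pics/w6.png');cap(im,K,P,T)"
```

```text
time_s: 15.7
tool_pos: [0.4499, -0.0441, 0.1072]
tcp_rot: [-0.001, 0.988, -0.155, -0.009]
force: [1.3, -1.4, -0.5]
finger_gap: 0.0853
grip_force: 0.0
time_s: 16.8
tool_pos: [0.4523, -0.0446, 0.1279]
tcp_rot: [-0.004, -0.555, 0.832, 0.005]
force: [-0.5, -0.1, -0.2]
finger_gap: 0.0853
grip_force: 0.0
time_s: 17.9
tool_pos: [0.4523, -0.0447, 0.128]
tcp_rot: [-0.006, 0.155, 0.988, 0.001]
force: [-0.5, 0.1, -0.6]
finger_gap: 0.0855
grip_force: 0.0
17.9 q [-0.261  0.267 -0.571  0.746 -0.     0.051] pos [ 0.4523 -0.0447  0.128 ] z [-0.0119  0.003  -0.9999] yaw 2.8299
ribtop mm tool (array([-12.13,  -0.51]), array([14.3, 15.3]), -0.03, array([250, 207,  20,  20], dtype=int32))
plate mm tool (array([-0.9 , -0.47]), array([48.7, 91.5]), -0.0, array([230, 133,  60, 105], dtype=int32))
```

View pics/w6.png

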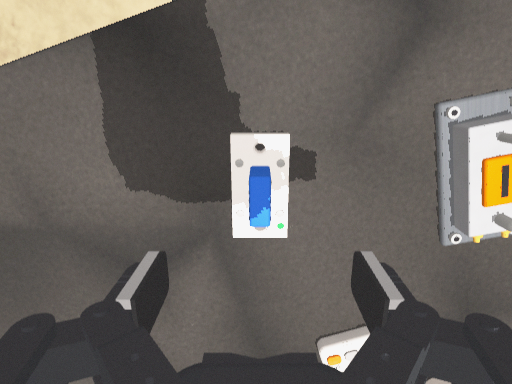

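The cap stands square under the tool, centred at column 260, with the green dot at (225,281) now toward the wrist; the base is on the right. I'll re-grip, then lift.

```bash
python3 -m crank '[[-1,[-0.001,-0.0005,0.045],0],[-1,[0,0,0.04],0],[-1,[0,0,0.018],0],[-1,[0,0,0.005],0],[-1,[0,0,0],0],[0.5,[0,0,0],0],[1,[0,0,0],0],[1,[0,0,0],0],[1,[0,0,0],0],[1,[0,0,0],0]]'; python3 st.py
```

```text
time_s: 18.95
tool_pos: [0.4524, -0.0452, 0.0206]
tcp_rot: [-0.005, 0.155, 0.988, 0.001]
force: [-0.9, -0.7, -0.0]
finger_gap: 0.015
grip_force: 58.6
18.95 q [-0.262  0.433 -0.683  0.465 -0.     0.05 ] pos [ 0.4524 -0.0452  0.0206] z [-0.0106  0.0028 -0.9999] yaw 2.8299
```

```bash
python3 -m crank '[[1,[0,0,-0.03],0],[1,[0,0,-0.05],0],[1,[-0.008,0.026,-0.05],0],[1,[-0.008,0.026,-0.05],0],[1,[0,0,0],-0.11],[1,[0,0,0],-0.11],[1,[0,0,0],0],[1,[0,0,0],0]]'; python3 st.py; python3 -c "
from look import *
K,P,im,m=look(['large_dowel','small_dowel','base_face'],Z,3,'pics/w7.png')
T=tool();Ti=np.linalg.inv(T)
for n in ['large_hole','small_hole','cap_grip']:
    for d in eyes.place_of('wrist',n)[:1]: print(n,d['confidence'],np.round(d['centre'],1),((Ti@np.r_[back(K,P,d['centre'],T[2,3]+(.0174 if n=='cap_grip' else -.0206)),1])[:3]).round(4))
"
```

```text
time_s: 19.75
tool_pos: [0.4809, -0.0064, 0.1873]
tcp_rot: [-0.006, 0.047, 0.999, 0.001]
force: [-0.2, 0.3, -0.9]
finger_gap: 0.0151
grip_force: 58.9
19.75 q [-0.168  0.246 -0.424  0.914  0.001 -0.073] pos [ 0.4809 -0.0064  0.1873] z [-0.0126  0.0031 -0.9999] yaw 3.0474
TCP [ 0.4813 -0.0065  0.1876] yaw 3.0495 20.35
large_dowel 3 [0.5285 0.1328 0.03  ] [0.0006 0.001  0.    ] tool [-0.036   0.1427  0.1575]
small_dowel 2 [0.4656 0.1437 0.03  ] [0.0014 0.0028 0.    ] tool [0.0276 0.1478 0.1582]
base_face 2 [0.4987 0.1396 0.03  ] [0.0004 0.0003 0.    ] tool [-0.0058  0.1468  0.1578]
len 0.0638 yaw -0.1714 mid [0.497  0.1382 0.03  ]
small_hole 0.59 [175.  264.4] [0.0358 0.0021 0.021 ]
cap_grip 0.7 [271.9 254.8] [ 0.0011 -0.0026 -0.0174]
```

View pics/w7.png

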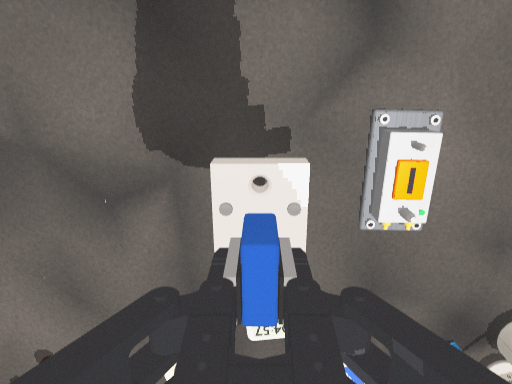

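The base is fully in view: orange pad centred near (180,410), dowels at (146,418) and (214,407), green dot at the bottom. I'll fit the pad and block for centre and yaw, using the saved picture.

```bash
cat > base.py <<'E'
from h import *
def fit(im,K,P,T):
    hsv=cv2.cvtColor(im,cv2.COLOR_RGB2HSV)
    H,S,V=[hsv[...,i].astype(int) for i in range(3)]
    n,l,s,c=cv2.connectedComponentsWithStats((((H>8)&(H<25)&(S>150)&(V>150))*255).astype(np.uint8))
    k=1+np.argmax(s[1:,4]); cc=c[k]
    def rep(name,mask,z):
        ct=max(cv2.findContours(mask.astype(np.uint8),0,1)[0],key=cv2.contourArea)[:,0]
        w=np.array([back(K,P,(r,q),z)[:2] for q,r in ct],np.float32)*1000
        c0,sz,a=cv2.minAreaRect(w); a=(a+45)%90-45
        t=(np.linalg.inv(T)@np.r_[np.array(c0)/1000,z,1])[:3]
        print(name,'world',np.round(c0,2),np.round(sz,1),'yaw',np.radians(a).round(4),'tool',t.round(4),'px',ct.min(0),ct.max(0))
    rep('pad',l==k,.034)
    # block top: bright grey region around the pad
    b=((S<40)&(V>185))|(l==k); b=cv2.morphologyEx(b.astype(np.uint8),cv2.MORPH_CLOSE,np.ones((9,9)))
    b=cv2.morphologyEx(b,cv2.MORPH_OPEN,np.ones((7,7)))
    n,l2,s2,_=cv2.connectedComponentsWithStats(b); kk=l2[int(cc[1]),int(cc[0])]
    rep('block',l2==kk,.03)
    return l2==kk
E
python3 -c "
from base import *
T=tool();p=eyes.camera_params('wrist');P=T@np.array(p['tool_from_camera']);K=np.array(p['camera_matrix'])
im=cv2.imread('pics/w7.png')[:,:,::-1].copy()
print(im[140,395],im[180,380],im[210,425],im[180,368]); m=fit(im,K,P,T)
# expected px of dowel tips/feet for the network's points
"
```

```text
[243 242 243] [121 118 120] [242 241 242] [170 173 178]
pad world [498.14 137.52] [30.5 39.1] yaw -0.1079 tool [-0.0053  0.1447  0.1538] px [392 160] [428 199]
block world [491.95 138.28] [121.9  60.4] yaw 0.0488 tool [0.0009 0.1449 0.1579] px [376 113] [441 228]
```

```bash
python3 -m crank '[[1,[-0.003,0.035,0.03],0.016],[1,[-0.003,0.035,0.03],0],[1,[0,0,0],0],[1,[0,0,0],0]]'; python3 -c "
from look import *
from base import fit
K,P,im,m=look(['large_dowel','small_dowel','base_face'],Z,2,'pics/w8.png')
T=tool();fit(im,K,P,T)
hsv=cv2.cvtColor(im,cv2.COLOR_RGB2HSV)
for d in eyes.place_of('wrist','small_hole')[:1]: print(d['confidence'],np.round(d['centre'],1))
for x in (.034,):
  for z in (.0206-.014,.0206): print('expect small hole',proj(K,P,(T@np.array([x,0,z,1]))[:3]))
"
```

```text
time_s: 20.9
tool_pos: [0.4929, 0.0632, 0.1271]
tcp_rot: [-0.007, 0.053, 0.999, 0.001]
force: [0.6, -0.3, -0.9]
finger_gap: 0.0151
grip_force: 59.3
TCP [0.494  0.0622 0.1283] yaw 3.0326 21.3
large_dowel 2 [0.5323 0.1341 0.03  ] [0.0005 0.0005 0.    ] tool [-0.0314  0.0755  0.0981]
small_dowel 2 [0.4646 0.1428 0.03  ] [0.0005 0.0004 0.    ] tool [0.0369 0.0768 0.0988]
base_face 2 [0.4989 0.1391 0.03  ] [0.0005 0.001  0.    ] tool [0.0024 0.0769 0.0984]
len 0.0683 yaw -0.1273 mid [0.4985 0.1384 0.03  ]
pad world [497.59 137.82] [29.9 38.6] yaw -0.1145 tool [0.0036 0.0754 0.0945] px [337 165] [378 212]
block world [487.64  94.05] [140.4 115.1] yaw -0.1098 tool [0.0087 0.0308 0.0984] px [210 106] [393 247]
0.64 [180.2 262.1]
expect small hole (np.float64(185.08081549873992), np.float64(260.7427043390183))
expect small hole (np.float64(177.32261753029223), np.float64(260.648473979819))
```

View pics/w8.png

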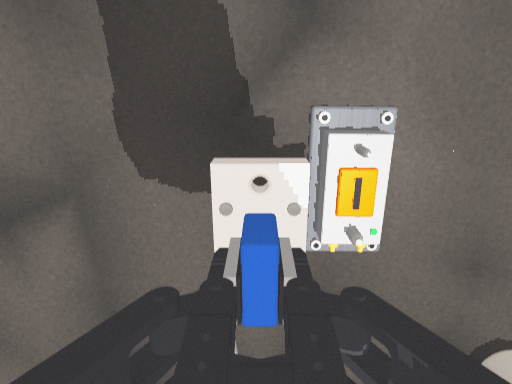

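The base is seen cleanly at right: pad (188,357), dowel feet near (150,362) and (240,355), and the cap's small hole at (184,260) where expected. I'll shift over it and come down to just above the dowel tips.

```bash
python3 -m crank '[[1,[0.0015,0.038,0],0.006],[1,[0.0015,0.0377,0],0],[1,[0,0,0.03],0],[1,[0,0,0.02],0],[1,[0,0,0],0],[1,[0,0,0],0],[1,[0,0,0],0]]'; python3 st.py; python3 -c "
from h import *
T=tool();yb=-.115;c=np.array([.498,.138])
d=T[:2,:2].T@(c-T[:2,3]);print('to go tool',d.round(4),'yaw err',(np.arctan2(T[1,0],T[0,0])-(np.pi+yb)).round(4))
K,P,im=snap('wrist'); cv2.imwrite('pics/w9.png',cv2.resize(im[100:300,150:400,::-1],None,fx=3,fy=3,interpolation=2))"
```

```text
time_s: 22.05
tool_pos: [0.4994, 0.1383, 0.079]
tcp_rot: [-0.005, 0.057, 0.998, 0.001]
force: [0.7, -0.1, -1.8]
finger_gap: 0.015
grip_force: 59.5
22.05 q [ 0.125  0.432 -0.47   0.678  0.004  0.239] pos [0.4994 0.1383 0.079 ] z [-0.0098  0.0032 -0.9999] yaw 3.0271
to go tool [ 0.0014 -0.0004] yaw err 0.0005
```

View pics/w9.png

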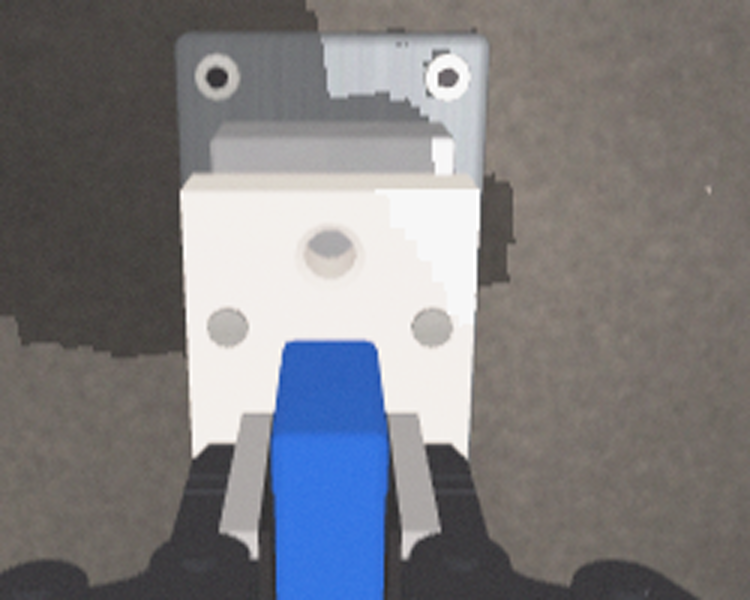

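The close view shows the cap hole at column 330 and the foot plate centred at column 332, so sideways it is on axis within about 0.5 mm. I'll check the lengthwise offset from the block and foot edges.

```bash
python3 -c "
from h import *
T=tool();p=eyes.camera_params('wrist');P=T@np.array(p['tool_from_camera']);K=np.array(p['camera_matrix']);Ti=np.linalg.inv(T)
f=lambda r,c,z:(Ti@np.r_[back(K,P,(100+r/3,150+c/3),z),1])[:2]*1000
print('block top edge-46',f(138,332,.03)-[46,0]);print('block foot edge-46',f(123,332,.008)-[46,0]);print('foot edge-65',f(33,332,.008)-[65,0])
u=T[2,3]-.0206
print('cap edge-45 top/bot',f(190,330,u+.014)-[45,0],f(174,330,u)-[45,0]);print('hole-34',f(252,330,u+.014)-[34,0])"
```

```text
block top edge-46 [0.09022532 0.28354309]
block foot edge-46 [-0.46860908  0.36113573]
foot edge-65 [0.13752858 0.33560242]
cap edge-45 top/bot [ 0.33447833 -0.18444383] [-0.10339115 -0.16302085]
hole-34 [ 0.98678604 -0.1775096 ]
```

Aligned within half a millimetre. I'll descend in small steps, watching the force.

```bash
python3 -m crank '[[1,[0.0003,0.0005,0.005],0],[1,[0,0,0.005],0],[1,[0,0,0.003],0],[1,[0,0,0],0]]'; python3 st.py;  python3 -m crank '[[1,[0,0,0.003],0],[1,[0,0,0.003],0],[1,[0,0,0],0]]'; python3 st.py
```

```text
time_s: 22.5
tool_pos: [0.498, 0.139, 0.0644]
tcp_rot: [-0.006, 0.057, 0.998, 0.001]
force: [0.7, 0.8, -1.0]
finger_gap: 0.0152
grip_force: 59.6
22.5 q [ 0.127  0.451 -0.485  0.646  0.004  0.241] pos [0.498  0.139  0.0644] z [-0.0119  0.0029 -0.9999] yaw 3.0275
time_s: 22.8
tool_pos: [0.498, 0.139, 0.0585]
tcp_rot: [-0.006, 0.057, 0.998, 0.001]
force: [0.7, 0.2, -2.1]
finger_gap: 0.015
grip_force: 59.6
22.8 q [ 0.127  0.46  -0.491  0.632  0.004  0.241] pos [0.498  0.139  0.0585] z [-0.0117  0.0029 -0.9999] yaw 3.0277
```

The underside is at 38 mm, past the tapers, with no lateral force: the dowels are in the holes. Now I press.

```bash
python3 -m crank '[[1,[0,0,0.003],0],[1,[0,0,0.003],0],[1,[0,0,0],0]]'; python3 -m crank '[[1,[0,0,0.002],0],[1,[0,0,0.001],0],[1,[0,0,0],0]]'; python3 st.py
```

```text
time_s: 23.1
tool_pos: [0.4981, 0.1391, 0.0531]
tcp_rot: [-0.006, 0.057, 0.998, 0.001]
force: [-0.8, -0.1, 5.5]
finger_gap: 0.015
grip_force: 60.5
time_s: 23.4
tool_pos: [0.4981, 0.1391, 0.0507]
tcp_rot: [-0.006, 0.057, 0.998, 0.001]
force: [-2.4, 0.4, 7.3]
finger_gap: 0.015
grip_force: 60.9
23.4 q [ 0.127  0.471 -0.498  0.613  0.004  0.241] pos [0.4981 0.1391 0.0507] z [-0.011   0.003  -0.9999] yaw 3.0278
```

```bash
python3 -m crank '[[1,[0,0,0.001],0],[1,[0,0,0],0]]'; python3 -m crank '[[1,[0,0,0.001],0],[1,[0,0,0],0],[1,[0,0,0],0]]'; python3 st.py
```

```text
time_s: 23.6
tool_pos: [0.4981, 0.1391, 0.0506]
tcp_rot: [-0.005, 0.057, 0.998, 0.001]
force: [-4.4, -0.7, 15.6]
finger_gap: 0.015
grip_force: 62.0
time_s: 23.9
tool_pos: [0.4981, 0.1391, 0.0506]
tcp_rot: [-0.005, 0.057, 0.998, 0.001]
force: [-7.8, -0.6, 25.6]
finger_gap: 0.0153
grip_force: 63.6
23.9 q [ 0.127  0.471 -0.499  0.611  0.004  0.241] pos [0.4981 0.1391 0.0506] z [-0.0101  0.0028 -0.9999] yaw 3.0279
```

It stopped hard at TCP z 0.0506, exactly the closed height, with about 27 N. I'll hold for over three seconds.

```bash
H='hold'; python3 -m crank '[[1,[0,0,0],0],[1,[0,0,0],0],[1,[0,0,0],0],[1,[0,0,0],0],[1,[0,0,0],0],[1,[0,0,0],0],[1,[0,0,0],0],[1,[0,0,0],0],[1,[0,0,0],0],[1,[0,0,0],0],[1,[0,0,0],0],[1,[0,0,0],0]]'
python3 -m crank '[[1,[0,0,0],0],[1,[0,0,0],0],[1,[0,0,0],0],[1,[0,0,0],0],[1,[0,0,0],0],[1,[0,0,0],0],[1,[0,0,0],0],[1,[0,0,0],0],[1,[0,0,0],0],[1,[0,0,0],0],[1,[0,0,0],0],[1,[0,0,0],0]]'
python3 -m crank '[[1,[0,0,0],0],[1,[0,0,0],0],[1,[0,0,0],0],[1,[0,0,0],0],[1,[0,0,0],0],[1,[0,0,0],0],[1,[0,0,0],0],[1,[0,0,0],0],[1,[0,0,0],0],[1,[0,0,0],0],[1,[0,0,0],0],[1,[0,0,0],0]]'
python3 st.py; python3 -c "
from h import *
for c in ['wrist','side']:
    K,P,im=snap(c)
    cv2.imwrite(f'pics/{c}_end.png',cv2.resize(im[150:230,160:270,::-1],None,fx=6,fy=6,interpolation=2) if c=='side' else im[:,:,::-1])"
```

```text
time_s: 25.1
tool_pos: [0.4981, 0.1391, 0.0506]
tcp_rot: [-0.005, 0.057, 0.998, 0.001]
force: [-7.8, -0.1, 26.5]
finger_gap: 0.0151
grip_force: 63.6
time_s: 26.3
tool_pos: [0.4981, 0.1392, 0.0506]
tcp_rot: [-0.005, 0.057, 0.998, 0.001]
force: [-7.1, 0.3, 26.3]
finger_gap: 0.0151
grip_force: 63.6
time_s: 27.5
tool_pos: [0.4981, 0.1392, 0.0506]
tcp_rot: [-0.005, 0.057, 0.998, 0.001]
force: [-7.1, -0.7, 26.2]
finger_gap: 0.0151
grip_force: 63.6
27.5 q [ 0.127  0.471 -0.499  0.611  0.004  0.241] pos [0.4981 0.1392 0.0506] z [-0.0101  0.0029 -0.9999] yaw 3.0279
```

View pics/wrist_end.png

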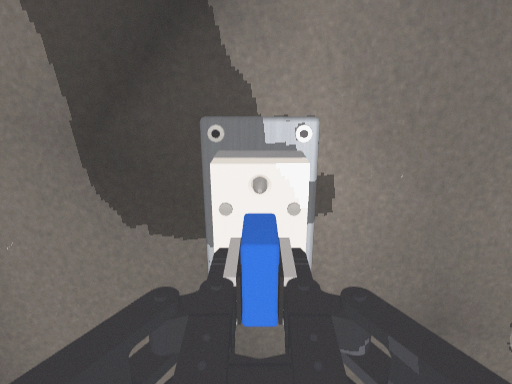

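The small dowel's tip shows in its hole at (185,260), the cap is flush and square on the block, and the push is a steady 26 N.

```bash
python3 -c "
from plant import ticket
print(ticket.hand_in())"
```

```text
the job is handed in; nothing more can be done
None
```

The upper half is on its dowels, large hole over large dowel, closed and held at about 26 N for over three seconds. I handed the job in at about 28 s while still gripping and pressing; the hand-in gave no verdict.

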